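# Tuck the closing strip under the lap plate and hold it down

### The job

Take the loose yellow closing strip by its black upstand, lay it on the black sprung seat of the grey hatch frame and slide its front edge under the blue lap plate, square and home against the stop, without lifting the lap plate. Then press the strip flat until the sprung seat is fully down, and finish while still holding it pressed there: do not let go. Leave the brown bottle, the red check source and the lab timer alone.

Things in the scene. Friction and masses are not known exactly. Their poses are not given: they have to be found in the camera images.
- closing_strip: Loose yellow-painted steel strip, 0.15 kg (varies), 100 mm along x, 150 mm along y, 4 mm thick. A black upstand runs along y: 10 mm thick, 110 mm long, up to 38 mm above the underside, its middle plane at x = -30 mm. Origin: centre of the underside; z up. The round-nosed front edge at x = +50 mm goes under the lap plate. Starts flat on the worktop, at the robot's left.
- strip_grip (a point): Middle of the upstand of the closing strip, 25 mm above the strip's underside; pinch here from above, fingers closing along the strip's x. At home it stands 50 mm in front of the lip of the lap plate.
- strip_edge (a point): Middle of the strip's front edge, 50 mm ahead (+x) of the strip's origin, 2 mm above its underside.
- hatch_frame: Grey frame fixed on the worktop at the robot's right, 230 x 200 mm. Origin at worktop height; x points roughly to the robot's right, from the open front to the lap plate's hinge; z up. With the strip home, its origin is straight above this one and the axes agree. Side cheeks, 30 mm high, leave 168 mm between them for the strip. The stop under the lap plate has its face at x = +51 mm.
- lap_line (a point): Point fixed on the frame straight below the lip of the closed lap plate, on the centre line, at the height of the seat's top when up: 20 mm ahead (+x) of the frame's origin, 20 mm above the worktop. The strip must go 30 mm past it to reach the stop.
- lap (a joint): Hinge of the blue lap plate, rad: 0 = lying closed by its own weight (0.12 kg); grows as the lip rises, 0.0105 per mm. The plate, 158 mm wide, 4 mm thick, runs from its lip at the frame's x = +20 mm to the hinge at +115 mm. Its underside is 6 mm above the raised seat: the 4 mm strip passes with 2 mm to spare if slid along the seat, more if pressed down a little. Top of the lip 32 mm above the worktop.
- seat (a joint): Travel of the black sprung seat, m: 0 = up, 0.005 = fully down on its stop. The seat covers the frame's x = -85 to +50 mm between the cheeks; its top is 20 mm above the worktop when up. It starts to sink at about 3 N (weight of the strip included), is fully down at about 13 N, and springs back when let go.
- reagent_bottle: Brown bottle with a blue cap, 35 mm across, 77 mm high, standing loose between strip and frame. Origin at the underside's centre. A bystander.
- check_source: Red disc-shaped check source, 52 mm across, 15 mm high, loose on a thin steel tray (2 mm). Origin at the underside's centre. A bystander.
- lab_timer: White lab timer, 66 x 62 x 19 mm, loose. Origin at the underside's centre. A bystander.

How it is judged:
On the way:
1. the strip's front edge is under the closed lap plate, against or nearly against the stop, square and lying flat on the seat (x of strip_edge in the frame of hatch_frame between 0.042 and 0.056 m and y of strip_edge in the frame of hatch_frame between -0.012 and 0.012 m and z of strip_edge in the frame of hatch_frame below 0.027 m and angle between the x axis of closing_strip and the x axis of hatch_frame, either way round below 0.06 rad and angle between closing_strip's own z axis and vertical below 0.05 rad and value of joint lap below 0.03 rad), for 0.2 s.
At the end, for the whole second after the job is handed in: Strip edge 22 mm or more under the lap plate, within 12 mm of the centre line, square within 0.06 rad, flat within 0.05 rad; lap plate closed (under 0.03 rad); fingers still hold the strip down, seat at least 3.5 of its 5 mm down, over 6 N (all of step 1 and value of joint seat above 0.0035 m and contact force between closing_strip and seat above 6 N and contact force between the fingers and closing_strip above 4 N); the arm keeps its last pose, push and grip.
It fails at once if the lap plate is lifted (more than 0.05 rad, about 5 mm at its lip) (value of joint lap above 0.05 rad).
It fails at once if the brown reagent bottle is disturbed (moved more than 15 mm or tipped) (distance of reagent_bottle from where it was at the start of the episode above 0.015 m or angle between reagent_bottle's own z axis and vertical above 0.3 rad).
It fails at once if the red check source is disturbed (moved more than 15 mm or tipped) (distance of check_source from where it was at the start of the episode above 0.015 m or angle between check_source's own z axis and vertical above 0.3 rad).
It fails at once if the white lab timer is disturbed (moved more than 15 mm or tipped) (distance of lab_timer from where it was at the start of the episode above 0.015 m or angle between lab_timer's own z axis and vertical above 0.3 rad).
It also fails if it takes over 45 s, if anything falls off the work surface, if the arm or the gripper's body presses on something with over 40 N, if the wrist force passes 120 N, or if a joint passes its speed limit or range.

### The arm

A 6-joint arm with a two-finger parallel gripper is mounted at the origin on the work surface; the furniture and walls round the work are solid. World frame = base frame: x ahead of the robot, y to its left, z up, the work surface at z = 0. Lengths are in m, angles in rad, forces in N, time in s.
With the tool pointing down it reaches from about 0.25 to 0.85 m from the base axis. Payload 12.5 kg.
Tool frame: the origin (TCP) lies midway between the tips of the shut fingers; the grasp point (between the pads) lies 19 mm behind it; y points along the fingers, z is the direction in which the jaws open and shut, and the axes are right-handed (so a half turn about y gives the same grasp; the last joint's range is limited). The gripper opens to 93 mm and grips with 3 to 60 N. Pads are 15 mm wide; open, the fingers measure 128 mm over their backs; the gripper's body (75 mm by 188 mm) begins 65 mm behind the grasp point.
Start: joints at [1.062, 0.351, 1.652, -0, 1.139, -0.085], TCP at [0.226, 0.501, 0.219] pointing down, gripper open.
Joint ranges: [-2.75, 2.75], [-0.79, 2.1], [0.01, 2.65], [-1.57, 4.71], [0.07, 3.14], [-2.87, 2.87]. Speed limits (rad/s): [2.22, 2.22, 2.79, 3.14, 3.14, 3.14].

### API

Orientations are given as a rotation vector (axis times angle).
In Python, from plant import env gives the robot as it stands.
- The arm moves only by the tool drive_tool, never from a script. Its argument "increments" is a list of rows, each a list of 5 numbers: the shift along the world's x, y, z in cm, then the turn about the world's z in degrees, then the finger opening in cm, from 0 to 9.3. In form: [[tx, ty, tz, yaw, jaw], ...]. A call has 1 to 5 rows; each row shifts and turns the pose as measured when the row begins; what a row does not reach is not made up. A row lasts 1/8 s, in which the tool goes at most 62.5 mm and 10.7 degrees, less where a joint would pass 70% of its speed; a pose out of reach is approached as far as the arm can. A call is refused whole if a number of a shift passes 6.25 or a number of a turn 10.7, either way. A call with a gripper value outside its range is refused whole. The fingers move at their own pace and stop on an object; "newtons" is the grip in N (left out, the last holds). Time passes only in rows, so rows that do not move let the fingers close. It gives the time, the measured TCP pose, the force and the opening at its end, in the units of the state.
- env.state(): the state, without advancing time (a new reading comes with each control period).
- env.snapshot(name): name is "scene" or "top"; returns (picture, depth): 384x512x3 uint8, blue, green, red; 384x512 float32, m along the optical axis (not along the pixel's ray), 0 where there is no reading.
- env.camera_info(name): a dict with "intrinsics" (3x3 intrinsics, pixels), "R" (3x3) and "t" (3): a world point X has camera coordinates R X + t. Camera axes: x right, y down, z forward; pixel columns grow to the right and rows downward; lengths in m; the calibration is good to about 2 mm. A picture is of the moment at which its call begins. camera_info takes no time and is no camera call.
- env.job_done(): hands the job in, once; it reports no verdict.
The state is a dict: "clock": time; "qpos": joint angles; "joint_velocities": joint speeds; "joint_efforts": joint torques, N m; "tcp_pos": TCP position; "tcp_rot": TCP orientation; "contact_force": force on the tool from outside, world axes, zero at the start; "torque": the same for the moment, N m; "gripper_width": opening from 0.0 (shut) to 1.0 (fully open).
Only numpy, scipy, OpenCV 4.12 (cv2) and the standard library are available. Lean on these libraries where they do the work, as an engineer would, in place of code of your own. Each camera call takes 0.05 s, during which the arm holds its last target.

## Working session

There is one attempt and no reset: what is moved stays moved. The work goes in short steps, Python scripts to look and compute and a tool call to move; the robot and the scene stay as the last step left them, time stands still between calls to the robot, and variables do not carry over. Pictures are saved under pics/ and viewed, and the job is handed in when it is done.

Besides the shell and the picture viewer there is one more tool, called after "Request:" as name(argument=value, ...) on one line, values as JSON. drive_tool: Moves the arm, as the interface text tells. Its arguments: {"type":"object","properties":{"increments":{"type":"array","items":{"type":"array","items":{"type":"number"}}},"newtons":{"type":"number"}},"required":["increments"]}

```bash
ls; mkdir -p pics; python3 - <<'E'
from plant import env
import cv2,numpy as np
for n in ("scene","top"):
    p,d=env.snapshot(n); cv2.imwrite(f"pics/{n}0.png",p); np.save(f"pics/{n}0.npy",d)
    np.save(f"pics/{n}0p.npy",p)
    c=env.camera_info(n); print(n,c)
print(env.state())
E
```

```text
pics
scene {'intrinsics': array([[435.27617721,   0.        , 255.06691396],
       [  0.        , 435.27617721, 189.85314812],
       [  0.        ,   0.        ,   1.        ]]), 'R': array([[ 0.650878  , -0.75917046, -0.00424628],
       [-0.48088296, -0.40794606, -0.77610025],
       [ 0.58746013,  0.50718854, -0.63059526]]), 't': array([-0.45166181,  0.18161384,  1.10562695])}
top {'intrinsics': array([[496.23144695,   0.        , 261.37914892],
       [  0.        , 496.23144695, 187.78668724],
       [  0.        ,   0.        ,   1.        ]]), 'R': array([[-0.02186858, -0.99975841,  0.00221265],
       [-0.99145355,  0.0214021 , -0.12869266],
       [ 0.12861421, -0.00500806, -0.99168206]]), 't': array([-0.18131791,  0.46288916,  1.43198053])}
{'clock': 0.1, 'qpos': array([ 1.06242877e+00,  3.51175436e-01,  1.65233474e+00, -2.02406130e-05,
        1.13910468e+00, -8.45934224e-02]), 'joint_velocities': array([-1.32127212e-03, -1.02165795e-03,  8.90662681e-06,  3.41768958e-04,
        9.24723212e-04, -1.26690780e-03]), 'joint_efforts': array([ 2.69986258e-04, -4.98033500e+01, -2.85706848e+01,  7.00041954e-02,
        2.39671353e-02, -1.05393735e-04]), 'tcp_pos': array([0.22599335, 0.50109551, 0.21816869]), 'tcp_rot': array([-1.54610774,  0.33264074, -0.33219646]), 'contact_force': array([ 0.81899221,  0.00345029, -0.99798272]), 'torque': array([-0.01126011,  0.02574229, -0.03446915]), 'gripper_width': 0.9971040886211685}
```

View pics/scene0.png

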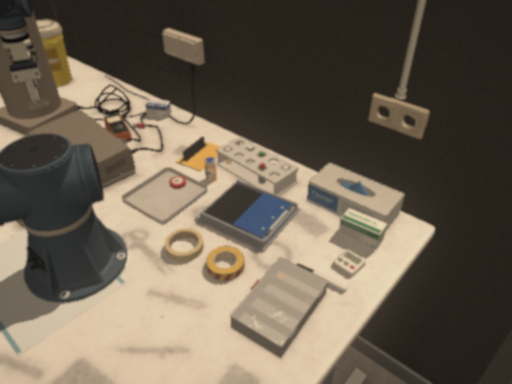

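View pics/top0.png

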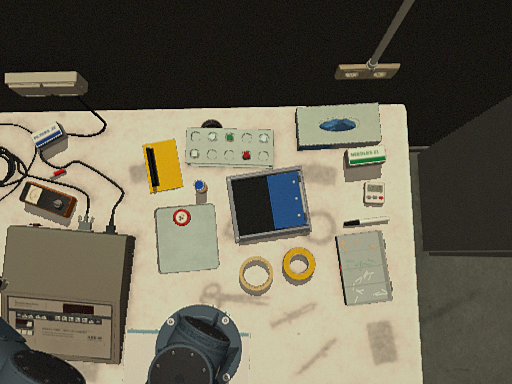

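The top view shows the yellow strip at (162,165) with its black upstand at (152,168) on its left, the bottle at (200,187), and the frame at (270,205) with black seat and blue lap. The source is at (181,217) on the tray and the timer at (374,193).

```bash
cat > h.py <<'E'
import numpy as np,cv2
from plant import env
def ray(n,uv,z):
    c=env.camera_info(n);K,R,t=c["intrinsics"],c["R"],c["t"]
    uv=np.atleast_2d(uv).astype(float)
    d=(np.linalg.inv(K)@np.c_[uv,np.ones(len(uv))].T).T@R
    o=-R.T@t
    return o+d*((z-o[2])/d[:,2])[:,None]
def cloud(n,dep):
    c=env.camera_info(n);K,R,t=c["intrinsics"],c["R"],c["t"]
    v,u=np.mgrid[:384,:512]
    P=np.stack([(u-K[0,2])/K[0,0]*dep,(v-K[1,2])/K[1,1]*dep,dep],-1)
    return (P-t)@R
def rect(mask):
    cs,_=cv2.findContours(mask.astype(np.uint8),cv2.RETR_EXTERNAL,cv2.CHAIN_APPROX_NONE)
    c=max(cs,key=cv2.contourArea); return c
E
python3 - <<'E'
from h import *
p=np.load("pics/top0p.npy");d=np.load("pics/top0.npy");P=cloud("top",d)
hsv=cv2.cvtColor(p,cv2.COLOR_BGR2HSV)
H,S,V=[hsv[...,i].astype(int) for i in range(3)]
roi=np.zeros((384,512),bool)
def R(u0,u1,v0,v1):
    r=roi.copy();r[v0:v1,u0:u1]=1;return r
def show(name,m,z):
    c=rect(m).reshape(-1,2); W=ray("top",c,z)[:,:2].astype(np.float32)
    r=cv2.minAreaRect(W*1000)
    print(name,"n",m.sum(),"px",c.mean(0).round(),"rect c",np.round(r[0],1),"size",np.round(r[1],1),"ang",round(r[2],2),"zmed",np.median(P[m][:,2]).round(4))
show("strip yellow+black",R(135,190,130,200)&(((S>130)&(H>15)&(H<35))|(V<60)),0.004)
show("yellow",R(135,190,130,200)&((S>130)&(H>15)&(H<35)),0.004)
show("upstand",R(135,190,130,200)&(V<60),0.038)
show("lap",R(220,320,160,245)&(H>100)&(H<125)&(S>120),0.032)
show("seat",R(225,285,165,245)&(V<60),0.020)
for nm,u0,u1,v0,v1 in [("bottle",192,208,176,205),("ledbox",188,272,128,165),("instr",10,130,230,350),("tissue",300,378,106,145),("frame",228,312,168,243),("timer",362,385,180,206),("src",172,190,208,226)]:
    Q=P[v0:v1,u0:u1].reshape(-1,3);Q=Q[Q[:,2]>0.008]
    print(nm,len(Q),Q.min(0).round(3),Q.max(0).round(3),np.percentile(Q[:,2],90).round(3))
m=R(190,210,175,200)&(H>100)&(H<125)&(S>90);W=P[m];print("cap",m.sum(),W.mean(0).round(4))
big=cv2.resize(p[120:260,130:330],None,fx=4,fy=4,interpolation=cv2.INTER_CUBIC);cv2.imwrite("pics/crop0.png",big)
E
```

```text
strip yellow+black n 1615 px [162. 166.] rect c [537.1 105.9] size [150.5  99.8] ang 9.74 zmed 0.0049
yellow n 1372 px [162. 166.] rect c [537.1 105.9] size [150.5  99.8] ang 9.74 zmed 0.0042
upstand n 256 px [152. 167.] rect c [527.6 129.6] size [117.1  20. ] ang 10.14 zmed 0.0313
lap n 1662 px [285. 200.] rect c [ 421.1 -261. ] size [159.7  94.8] ang 7.39 zmed 0.0299
seat n 2054 px [255. 201.] rect c [ 412.5 -181.7] size [166.6 142.9] ang 7.47 zmed 0.0199
bottle 173 [ 0.271 -0.184  0.008] [0.498 0.014 1.48 ] 0.079
ledbox 2739 [ 0.271 -0.223  0.008] [0.637 0.026 1.48 ] 0.065
instr 14090 [ 0.005 -0.184  0.008] [0.346 0.516 1.48 ] 0.11
tissue 2927 [ 0.271 -0.539  0.008] [ 0.692 -0.184  1.48 ] 0.079
frame 4733 [ 0.271 -0.336  0.008] [ 0.523 -0.092  1.48 ] 0.033
timer 443 [ 0.271 -0.558  0.008] [ 0.472 -0.184  1.48 ] 0.021
src 247 [ 0.271 -0.184  0.009] [0.406 0.072 1.48 ] 0.02
cap 54 [ 0.4659 -0.0115  0.0762]
```

View pics/crop0.png

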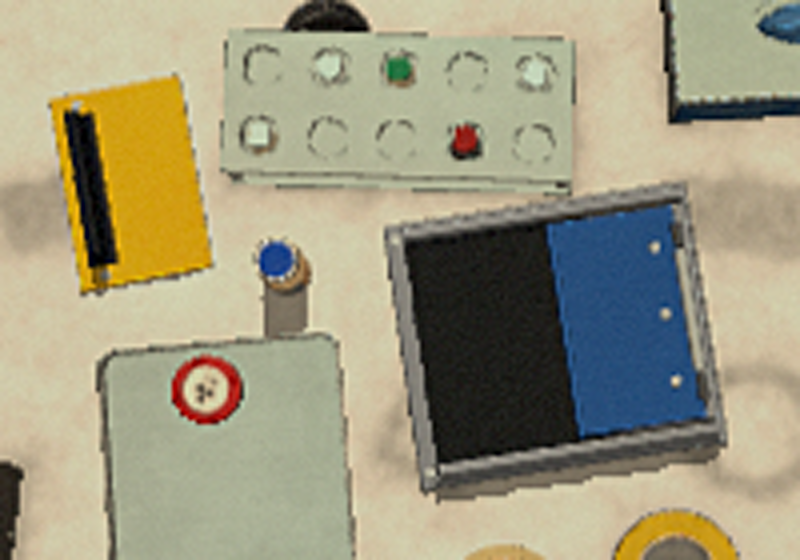

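```bash
python3 - <<'E'
from h import *
from scipy.spatial.transform import Rotation as Ro
s=env.state();M=Ro.from_rotvec(s["tcp_rot"]).as_matrix();print("tool axes cols\n",M.round(3),"jaw heading",np.degrees(np.arctan2(M[1,2],M[0,2])))
p=np.load("pics/top0p.npy");d=np.load("pics/top0.npy");P=cloud("top",d)
# height profile across frame centre row in top view
for v in (195,205,215):
    print(v,[(u,int(round(P[v,u,2]*1000))) for u in range(222,316,3)])
hsv=cv2.cvtColor(p,cv2.COLOR_BGR2HSV);H,S,V=[hsv[...,i].astype(int) for i in range(3)]
def line(name,pts,z):
    W=ray("top",pts,z)[:,:2]
    vx,vy,x,y=cv2.fitLine(W.astype(np.float32),cv2.DIST_HUBER,0,1e-4,1e-4).ravel()
    a=np.degrees(np.arctan2(vy,vx)); print(name,"ang",round(a,2),"pt",round(x*1000,1),round(y*1000,1),"n",len(W)); return np.array([vx,vy]),np.array([x,y])
blue=(H>100)&(H<125)&(S>120); yel=(S>130)&(H>15)&(H<35)
# lip: first blue px per row
def first(mask,v,u0,u1,last=False):
    i=np.where(mask[v,u0:u1])[0]
    return None if len(i)==0 else u0+(i[-1]+.5 if last else i[0]-.5)
pts=[(first(blue,v,250,315),v) for v in range(182,232)]
line("lip",[q for q in pts if q[0]],.032)
def col(mask,u,v0,v1,last=False):
    i=np.where(mask[v0:v1,u])[0]
    return None if len(i)==0 else v0+(i[-1]+.5 if last else i[0]-.5)
for nm,mask,us,v0,v1,z in [("lap",blue,range(276,298),160,245,.032),("strip",yel,range(150,174),130,205,.004)]:
  for last in (0,1):
    line(nm+(" bot" if last else " top"),[(u,col(mask,u,v0,v1,last)) for u in us if col(mask,u,v0,v1,last)],z)
line("strip right",[(first(yel,v,135,190,True),v) for v in range(145,183)],.004)
line("strip left",[(first(yel,v,135,190),v) for v in range(150,188)],.004)
E
```

```text
tool axes cols
 [[ 0.912 -0.     0.411]
 [-0.411 -0.001  0.912]
 [-0.    -1.    -0.001]] jaw heading 65.72001817101237
195 [(222, -1), (225, -4), (228, 3), (231, 12), (234, 12), (237, 20), (240, 20), (243, 24), (246, 19), (249, 18), (252, 22), (255, 18), (258, 22), (261, 20), (264, 21), (267, 20), (270, 28), (273, 24), (276, 28), (279, 26), (282, 32), (285, 28), (288, 24), (291, 24), (294, 26), (297, 28), (300, 32), (303, 37), (306, -2), (309, 0), (312, 4), (315, -3)]
205 [(222, 0), (225, -1), (228, -6), (231, 9), (234, 7), (237, 16), (240, 20), (243, 24), (246, 16), (249, 18), (252, 16), (255, 19), (258, 21), (261, 23), (264, 21), (267, 22), (270, 17), (273, 29), (276, 34), (279, 36), (282, 26), (285, 34), (288, 22), (291, 29), (294, 32), (297, 36), (300, 30), (303, 37), (306, 19), (309, 8), (312, 1), (315, -1)]
215 [(222, -9), (225, -5), (228, 2), (231, 2), (234, 13), (237, 17), (240, 21), (243, 27), (246, 23), (249, 24), (252, 22), (255, 1480), (258, 27), (261, 22), (264, 21), (267, 23), (270, 20), (273, 32), (276, 34), (279, 25), (282, 33), (285, 35), (288, 25), (291, 30), (294, 32), (297, 26), (300, 30), (303, 31), (306, 39), (309, 9), (312, 2), (315, -9)]
lip ang 7.6 pt 405.9 -215.5 n 48
lap top ang -82.1 pt 500.9 -257.6 n 22
lap bot ang -79.67 pt 341.9 -262.0 n 22
strip top ang -80.37 pt 612.8 108.5 n 24
strip bot ang -80.38 pt 460.4 107.9 n 24
strip right ang 9.95 pt 541.6 56.1 n 38
strip left ang 9.72 pt 522.3 154.5 n 38
```

Request:
drive_tool(increments=[[3.0,-3.6,0,4,6],[3.0,-3.6,0,4,6],[3.0,-3.6,0,4,6],[3.0,-3.6,0,4,6],[3.0,-3.6,0,4,6]], newtons=30)

```text
clock: 0.72
tcp_pos: [0.3775, 0.3168, 0.2168]
tcp_rot: [-1.573, 0.047, -0.045]
contact_force: [0.5, 0.5, 0.4]
gripper_width: 0.646
```

Request:
drive_tool(increments=[[3.0,-3.6,0,4,6],[3.0,-3.6,0,4,6],[3.0,-3.6,0,4,6],[2,-2.4,0,2,6],[0,0,0,0,6]])

```text
clock: 1.35
tcp_pos: [0.4913, 0.1775, 0.2157]
tcp_rot: [-1.569, -0.148, 0.152]
contact_force: [-0.2, -0.6, 0.4]
gripper_width: 0.645
```

```bash
cat >> h.py <<'E'
from scipy.spatial.transform import Rotation as Ro
def st(t=None,yaw=None):
    s=env.state();M=Ro.from_rotvec(s["tcp_rot"]).as_matrix();h=np.degrees(np.arctan2(M[1,2],M[0,2]))
    p=s["tcp_pos"]*1000
    print("t",round(s["clock"],2),"tcp mm",p.round(1),"jaw hdg",round(h,2),"down",M[:,1].round(4),"F",s["contact_force"].round(2),"T",s["torque"].round(2),"w",round(s["gripper_width"]*93,2),"q6",s["qpos"][5].round(2))
    if t is not None: print("to go cm",((np.array(t)-p)/10).round(2),"yaw",None if yaw is None else round(yaw-h,2))
    return s
E
python3 -c "
from h import *
st([532,135.5,150],99.7)"
```

```text
t 1.35 tcp mm [491.3 177.5 215.7] jaw hdg 100.93 down [-0.0026 -0.0037 -1.    ] F [-0.25 -0.55  0.43] T [ 0.04  0.03 -0.04] w 59.99 q6 -1.5
to go cm [ 4.07 -4.2  -6.57] yaw -1.23
```

Request:
drive_tool(increments=[[2.0,-2.1,-3,-0.6,5],[2.0,-2.1,-3,-0.6,5],[0,0,-2,0,5],[0,0,0,0,5]])

```text
clock: 1.85
tcp_pos: [0.5305, 0.1369, 0.1333]
tcp_rot: [-1.569, -0.129, 0.135]
contact_force: [0.3, 0.9, -0.2]
gripper_width: 0.54
```

```bash
python3 -c "
from h import *
st([532,135.5,60],99.7)"
```

```text
t 1.85 tcp mm [530.5 136.9 133.3] jaw hdg 99.66 down [-0.0036 -0.0029 -1.    ] F [ 0.34  0.9  -0.16] T [0.04 0.03 0.06] w 50.23 q6 -1.57
to go cm [ 0.15 -0.14 -7.33] yaw 0.04
```

Request:
drive_tool(increments=[[0.15,-0.15,-3.5,0,4.5],[0,0,-3.5,0,4.5],[0,0,0,0,4.5]])

```text
clock: 2.22
tcp_pos: [0.5324, 0.1379, 0.0651]
tcp_rot: [-1.569, -0.134, 0.134]
contact_force: [-0.4, 0.1, -0.2]
gripper_width: 0.484
```

```bash
python3 -c "
from h import *
st([532,135.5,7],99.7)
p,d=env.snapshot('scene');cv2.imwrite('pics/s1.png',cv2.resize(p[110:240,130:290],None,fx=4,fy=4,interpolation=cv2.INTER_CUBIC))"
```

```text
t 2.23 tcp mm [532.4 137.9  65.1] jaw hdg 99.75 down [ 2.e-04 -2.e-03 -1.e+00] F [-0.43  0.08 -0.16] T [0.06 0.02 0.02] w 44.97 q6 -1.57
to go cm [-0.04 -0.24 -5.81] yaw -0.05
```

View pics/s1.png

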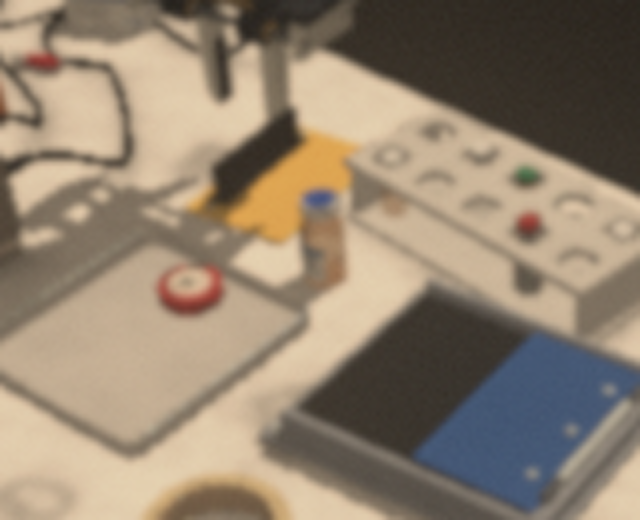

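The fingers (zoomed tips at about (220,95) and (275,115)) hang above the upstand (215–300, 110–200) and should straddle it once lowered. Going down.

Request:
drive_tool(increments=[[0,-0.2,-2.0,0,4.5],[0,0,-2.0,0,4.5],[0,0,-1.0,0,4.5],[0,0,0,0,4.5]])

```text
clock: 2.78
tcp_pos: [0.5375, 0.1381, 0.0234]
tcp_rot: [-1.567, -0.145, 0.124]
contact_force: [1.1, 0.4, 0.8]
gripper_width: 0.482
```

```bash
python3 -c "
from h import *
st([532,135.5,7],99.7)
p,d=env.snapshot('scene');cv2.imwrite('pics/s2.png',cv2.resize(p[110:240,130:290],None,fx=4,fy=4,interpolation=cv2.INTER_CUBIC))"
```

```text
t 2.77 tcp mm [537.5 138.1  23.4] jaw hdg 99.82 down [ 1.330e-02  3.000e-04 -9.999e-01] F [1.08 0.41 0.75] T [ 0.05 -0.02 -0.02] w 44.8 q6 -1.57
to go cm [-0.55 -0.26 -1.64] yaw -0.12
```

View pics/s2.png

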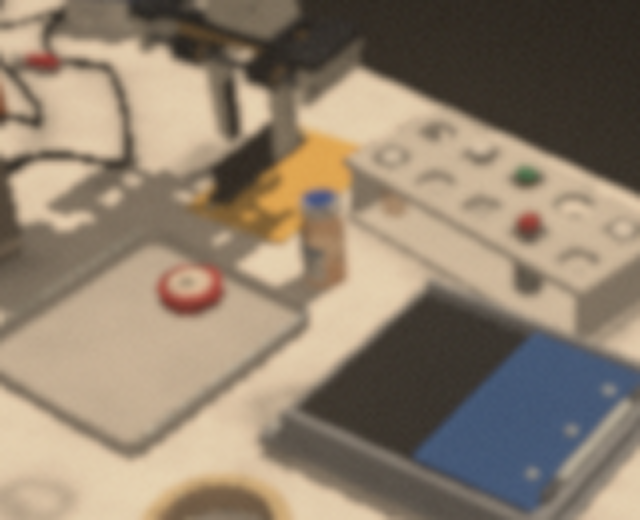

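Request:
drive_tool(increments=[[-0.4,-0.2,-0.6,0,4.5],[0,0,0,0,4.5]])

```text
clock: 3.08
tcp_pos: [0.5341, 0.1362, 0.0188]
tcp_rot: [-1.567, -0.147, 0.122]
contact_force: [0.0, 0.5, 0.2]
gripper_width: 0.485
```

```bash
python3 -c "
from h import *
st([532,135.5,7],99.7)"
```

```text
t 3.08 tcp mm [534.1 136.2  18.8] jaw hdg 99.82 down [ 1.590e-02  7.000e-04 -9.999e-01] F [0.03 0.5  0.15] T [ 0.04 -0.02  0.  ] w 45.09 q6 -1.57
to go cm [-0.21 -0.07 -1.18] yaw -0.12
```

Request:
drive_tool(increments=[[-0.2,-0.1,-0.6,0,4.5],[0,0,-0.6,0,4.5],[0,0,0,0,4.5]])

```text
clock: 3.45
tcp_pos: [0.5321, 0.1351, 0.0062]
tcp_rot: [-1.567, -0.147, 0.122]
contact_force: [-0.7, 1.3, 0.5]
gripper_width: 0.484
```

```bash
python3 -c "
from h import *
st([532,135.5,7],99.7)"
```

```text
t 3.45 tcp mm [532.1 135.1   6.2] jaw hdg 99.81 down [ 1.600e-02  7.000e-04 -9.999e-01] F [-0.75  1.34  0.51] T [0.04 0.05 0.02] w 45.03 q6 -1.57
to go cm [-0.01  0.04  0.08] yaw -0.11
```

Close on the upstand.

Request:
drive_tool(increments=[[0,0,0,0,1.5],[0,0,0,0,0.5],[0,0,0,0,0.5],[0,0,0,0,0.5]], newtons=45)

```text
clock: 3.95
tcp_pos: [0.5323, 0.1352, 0.0063]
tcp_rot: [-1.567, -0.147, 0.122]
contact_force: [-0.9, 2.5, 4.2]
gripper_width: 0.104
```

```bash
python3 -c "
from h import *
st([532,135.5,7],99.7)"
```

```text
t 3.95 tcp mm [532.3 135.2   6.3] jaw hdg 99.81 down [ 1.640e-02  8.000e-04 -9.999e-01] F [-0.92  2.51  4.17] T [0.66 0.13 0.06] w 9.69 q6 -1.57
to go cm [-0.03  0.03  0.07] yaw -0.11
```

Request:
drive_tool(increments=[[0,0,1,0,0.5],[0,0,2,0,0.5],[0,0,3,0,0.5],[0,0,3,0,0.5],[0,0,0,0,0.5]])

```text
clock: 4.58
tcp_pos: [0.5316, 0.1351, 0.1005]
tcp_rot: [-1.567, -0.147, 0.122]
contact_force: [0.2, -1.2, -2.3]
gripper_width: 0.104
```

```bash
python3 -c "
from h import *
st([402.4,-118.1,120],97.6)
for n in ('top','scene'):
    p,d=env.snapshot(n);cv2.imwrite('pics/%s3.png'%n,p)"
```

```text
t 4.58 tcp mm [531.6 135.1 100.5] jaw hdg 99.81 down [ 1.580e-02  8.000e-04 -9.999e-01] F [ 0.23 -1.22 -2.31] T [ 0.08  0.02 -0.04] w 9.68 q6 -1.58
to go cm [-12.92 -25.32   1.95] yaw -2.21
```

View pics/scene3.png

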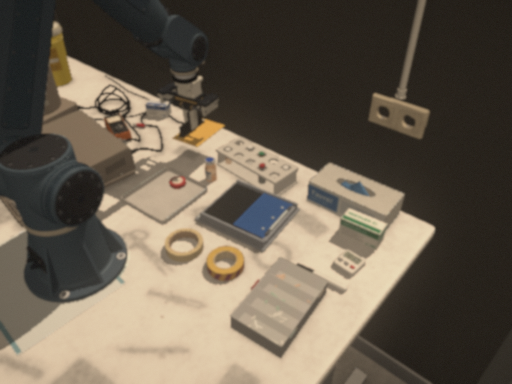

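The strip (205,132) is up, level, in the fingers, and everything else is where it was. Next I raise it and carry it over.

Request:
drive_tool(increments=[[0,0,3,0,0.5],[-2,-4,1,-0.4,0.5],[-2,-4,0,-0.4,0.5],[-2,-4,0,-0.4,0.5],[-2,-4,0,-0.4,0.5]])

```text
clock: 5.3
tcp_pos: [0.4453, -0.0275, 0.1325]
tcp_rot: [-1.568, -0.117, 0.114]
contact_force: [1.0, -1.0, -1.6]
gripper_width: 0.105
```

Request:
drive_tool(increments=[[-2,-4,0,-0.4,0.5],[-2,-4,0,0,0.5],[-0.5,-1,0,0,0.5],[0,0,0,0,0.5]])

```text
clock: 5.8
tcp_pos: [0.3956, -0.1207, 0.1286]
tcp_rot: [-1.566, -0.103, 0.11]
contact_force: [-0.0, 0.5, -1.9]
gripper_width: 0.105
```

```bash
python3 -c "
from h import *
st([402.4,-118.1,60],97.6)"
```

```text
t 5.8 tcp mm [ 395.6 -120.7  128.6] jaw hdg 97.78 down [-0.0047  0.0021 -1.    ] F [-0.02  0.5  -1.94] T [0.08 0.02 0.02] w 9.74 q6 -2.12
to go cm [ 0.68  0.26 -6.86] yaw -0.18
```

Request:
drive_tool(increments=[[0.4,0.2,-2.5,0,0.5],[0.3,0,-2.5,0,0.5],[0,0,-1.8,0,0.5],[0,0,0,0,0.5]])

```text
clock: 6.3
tcp_pos: [0.4043, -0.1149, 0.0575]
tcp_rot: [-1.565, -0.105, 0.113]
contact_force: [1.1, -0.1, -0.6]
gripper_width: 0.111
```

```bash
python3 -c "
from h import *
s=st([402.4,-118.1,30],97.6)
for n in ('top','scene'):
    p,d=env.snapshot(n);np.save('pics/%s4p.npy'%n,p);cv2.imwrite('pics/%s4.png'%n,p)
    if n=='top': cv2.imwrite('pics/top4c.png',cv2.resize(p[150:250,190:330],None,fx=5,fy=5,interpolation=cv2.INTER_CUBIC))
    else: cv2.imwrite('pics/scene4c.png',cv2.resize(p[150:260,170:320],None,fx=5,fy=5,interpolation=cv2.INTER_CUBIC))
"
```

```text
t 6.3 tcp mm [ 404.3 -114.9   57.5] jaw hdg 97.98 down [-0.0055  0.003  -1.    ] F [ 1.1  -0.07 -0.55] T [ 0.06 -0.07 -0.  ] w 10.33 q6 -2.1
to go cm [-0.19 -0.32 -2.75] yaw -0.38
```

View pics/top4c.png

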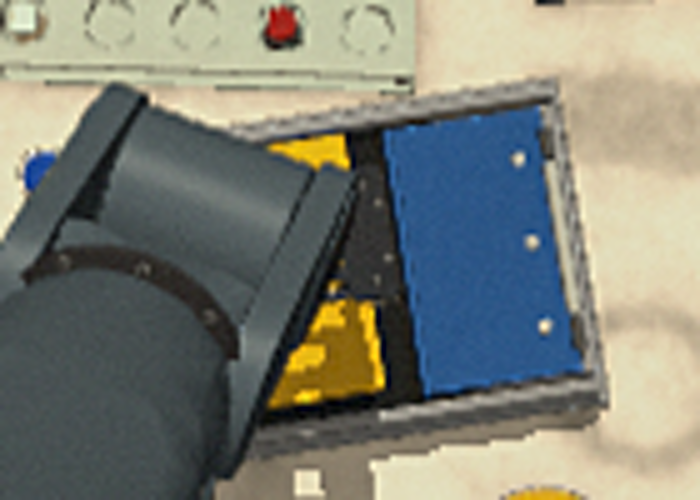

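View pics/scene4c.png

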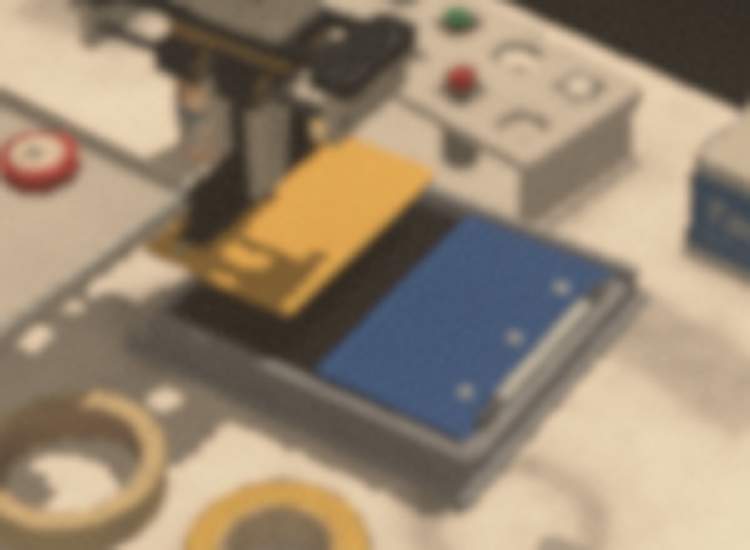

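```bash
python3 - <<'E'
from h import *
def Pm(n):
    c=env.camera_info(n); return c["intrinsics"]@np.c_[c["R"],c["t"]]
# edge corners by eye/mask in both views
out={}
for n,roi in (("top",(235,285,170,236)),("scene",(200,260,170,218))):
    p=np.load(f"pics/{n}4p.npy");h=cv2.cvtColor(p,cv2.COLOR_BGR2HSV);H,S,V=[h[...,i].astype(int) for i in range(3)]
    m=(H>12)&(H<35)&(S>110)&(V>50);r=np.zeros_like(m);r[roi[2]:roi[3],roi[0]:roi[1]]=1;m&=r
    pts=np.argwhere(m)[:,::-1]
    hull=cv2.convexHull(pts.astype(np.float32)).reshape(-1,2);print(n,cv2.approxPolyDP(hull,2,True).reshape(-1,2).tolist())
f=np.array([.1323,-.9912]);nn=np.array([.9912,.1323]);O=np.array([412.6,-194.4])
def fr(W): return np.round([(W[:2]-O)@f,(W[:2]-O)@nn,W[2]],1)
for nm,a,b in [("far corner",(260.3,176.5),(256.4,184.4)),("near corner",(267.5,228),(228.4,213.3))]:
    X=cv2.triangulatePoints(Pm("top"),Pm("scene"),np.array(a,float),np.array(b,float)).ravel();X=X[:3]/X[3]*1000
    print(nm,X.round(1),"in frame",fr(X)," top ray z55:",fr(ray("top",[a],.055)[0]*1000))
s=st();W=s["tcp_pos"]*1000;print("tcp in frame",fr(W))
E
```

```text
top [[265.0, 228.0], [243.0, 231.0], [245.0, 178.0], [259.0, 179.0]]
scene [[255.0, 183.0], [252.0, 191.0], [229.0, 213.0], [213.0, 208.0], [200.0, 199.0], [232.0, 174.0]]
far corner [ 487.4 -187.    51.4] in frame [ 2.5 75.1 51.4]  top ray z55: [ 4.5 76.2 55. ]
near corner [ 340.2 -207.1   50.7] in frame [  3.  -73.4  50.7]  top ray z55: [  2.  -74.5  55. ]
t 6.4 tcp mm [ 405.  -115.5   58.8] jaw hdg 97.97 down [-0.0031  0.002  -1.    ] F [-0.27  0.69 -0.65] T [ 0.07 -0.01  0.04] w 9.73 q6 -2.1
tcp in frame [-79.2   2.9  58.8]
```

Triangulated front edge: frame x ≈ 3 mm, centred within 1 mm, square, height 51 mm as it should be. Lowering onto the seat.

Request:
drive_tool(increments=[[-0.1,0,-1.2,-0.3,0.5],[0,0,-1.2,0,0.5],[0,0,-0.5,0,0.5],[0,0,0,0,0.5]])

```text
clock: 6.9
tcp_pos: [0.4048, -0.1154, 0.0288]
tcp_rot: [-1.567, -0.104, 0.106]
contact_force: [1.2, 0.3, -1.1]
gripper_width: 0.104
```

```bash
cat >> h.py <<'E'
def fr():
    s=st();W=s["tcp_pos"]*1000
    f=np.array([.1323,-.9912]);n=np.array([.9912,.1323]);O=np.array([412.6,-194.4])
    F=s["contact_force"][:2]
    print("tcp frame x,y",round((W[:2]-O)@f,1),round((W[:2]-O)@n,1),"edge x~",round((W[:2]-O)@f+80,1),"Ff",round(F@f,2),"Fn",round(F@n,2))
E
python3 -c "
from h import *
fr()"
```

```text
t 6.9 tcp mm [ 404.8 -115.4   28.8] jaw hdg 97.66 down [-0.0012  0.0013 -1.    ] F [ 1.17  0.28 -1.1 ] T [ 0.04 -0.05 -0.02] w 9.64 q6 -2.09
tcp frame x,y -79.3 2.7 edge x~ 0.7 Ff -0.12 Fn 1.2
```

Request:
drive_tool(increments=[[0,0,-0.2,0,0.5],[0,0,-0.15,0,0.5],[0,0,0,0,0.5]])

```text
clock: 7.28
tcp_pos: [0.4049, -0.1155, 0.0258]
tcp_rot: [-1.567, -0.104, 0.105]
contact_force: [-2.2, 1.0, 4.8]
gripper_width: 0.103
```

```bash
python3 -c "
from h import *
fr()"
```

```text
t 7.28 tcp mm [ 404.9 -115.5   25.8] jaw hdg 97.65 down [-6.0e-04  1.1e-03 -1.0e+00] F [-2.23  1.    4.81] T [ 0.08  0.03 -0.  ] w 9.62 q6 -2.09
tcp frame x,y -79.2 2.8 edge x~ 0.8 Ff -1.28 Fn -2.07
```

Request:
drive_tool(increments=[[0,0,-0.15,0,0.5],[0.07,-0.5,0,0,0.5],[0.07,-0.5,0,0,0.5],[0,0,0,0,0.5]])

```text
clock: 7.78
tcp_pos: [0.4075, -0.1259, 0.0253]
tcp_rot: [-1.568, -0.108, 0.104]
contact_force: [-3.2, 0.4, 4.0]
gripper_width: 0.105
```

```bash
python3 -c "
from h import *
fr()"
```

```text
t 7.78 tcp mm [ 407.5 -125.9   25.3] jaw hdg 97.71 down [ 2.6e-03  1.0e-04 -1.0e+00] F [-3.21  0.43  4.03] T [-0.01 -0.06  0.06] w 9.8 q6 -2.12
tcp frame x,y -68.6 4.1 edge x~ 11.4 Ff -0.85 Fn -3.12
```

Request:
drive_tool(increments=[[-0.1,0,-0.15,0,0.5],[-0.05,-0.2,0,0,0.5],[0,0,0,0,0.5]])

```text
clock: 8.15
tcp_pos: [0.4077, -0.1281, 0.0246]
tcp_rot: [-1.57, -0.111, 0.101]
contact_force: [-3.1, 1.0, 6.7]
gripper_width: 0.109
```

```bash
python3 -c "
from h import *
fr()
p,d=env.snapshot('scene');cv2.imwrite('pics/scene5c.png',cv2.resize(p[150:260,170:320],None,fx=5,fy=5,interpolation=cv2.INTER_CUBIC))
p,d=env.snapshot('top');cv2.imwrite('pics/top5c.png',cv2.resize(p[150:250,190:330],None,fx=5,fy=5,interpolation=cv2.INTER_CUBIC))
"
```

```text
t 8.15 tcp mm [ 407.7 -128.1   24.6] jaw hdg 97.73 down [ 0.0067 -0.0011 -1.    ] F [-3.14  1.    6.68] T [0.3  0.08 0.13] w 10.14 q6 -2.12
tcp frame x,y -66.4 3.9 edge x~ 13.6 Ff -1.41 Fn -2.98
```

View pics/scene5c.png

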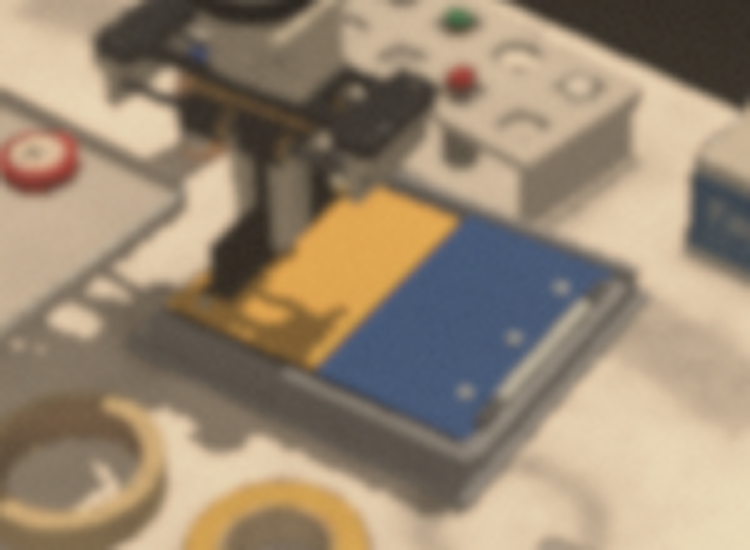

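View pics/top5c.png

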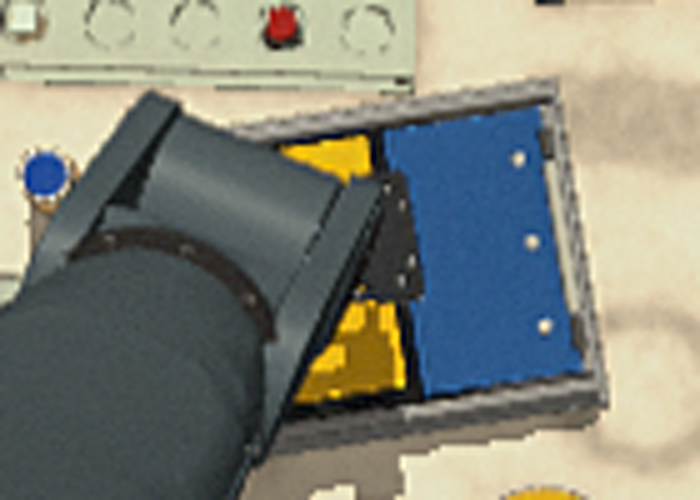

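Strip flat and square; its front edge ((372,140)–(405,385) in the top crop) lies a few mm before the lip, and the lap is closed. Slide on, keeping slight pressure.

Request:
drive_tool(increments=[[0.02,-0.5,-0.05,0,0.5],[0.02,-0.5,0,0,0.5],[0.02,-0.5,0,0,0.5],[0,0,0,0,0.5]])

```text
clock: 8.75
tcp_pos: [0.4099, -0.1434, 0.0249]
tcp_rot: [-1.571, -0.115, 0.098]
contact_force: [-2.3, 0.0, 4.2]
gripper_width: 0.105
```

```bash
python3 -c "
from h import *
fr()
p,d=env.snapshot('scene');cv2.imwrite('pics/scene6c.png',cv2.resize(p[150:260,170:320],None,fx=5,fy=5,interpolation=cv2.INTER_CUBIC))
"
```

```text
t 8.75 tcp mm [ 409.9 -143.4   24.9] jaw hdg 97.76 down [ 0.0105 -0.0019 -0.9999] F [-2.26  0.04  4.19] T [ 0.2  -0.07  0.04] w 9.81 q6 -2.16
tcp frame x,y -51.0 4.1 edge x~ 29.0 Ff -0.34 Fn -2.24
```

View pics/scene6c.png

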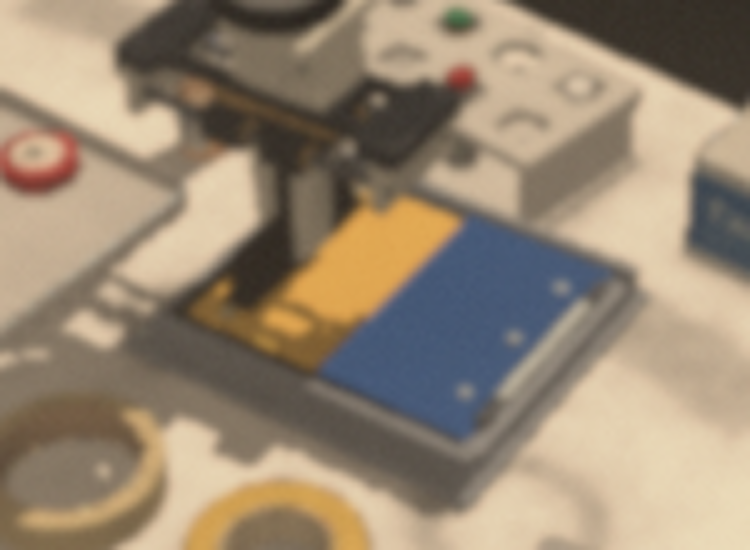

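The edge has gone under the lip line (320,370)–(465,215), which hasn't moved, so the lap is still closed. Continue.

Request:
drive_tool(increments=[[-0.02,-0.5,-0.1,0,0.5],[0.02,-0.5,-0.05,0,0.5],[0.02,-0.5,0,0,0.5],[0,0,0,0,0.5]])

```text
clock: 9.3
tcp_pos: [0.4109, -0.1589, 0.0237]
tcp_rot: [-1.571, -0.116, 0.097]
contact_force: [-0.9, -0.4, 6.7]
gripper_width: 0.104
```

```bash
python3 -c "
from h import *
fr()
"
```

```text
t 9.3 tcp mm [ 410.9 -158.9   23.7] jaw hdg 97.77 down [ 0.0123 -0.0022 -0.9999] F [-0.94 -0.41  6.65] T [ 0.18 -0.09  0.06] w 9.63 q6 -2.19
tcp frame x,y -35.4 3.0 edge x~ 44.6 Ff 0.28 Fn -0.99
```

Edge at about 44.6 mm by the arm. Slide on in small steps until the stop is felt.

Request:
drive_tool(increments=[[0.02,-0.25,0,0,0.5],[0.02,-0.25,0,0,0.5],[0,0,0,0,0.5]])

```text
clock: 9.68
tcp_pos: [0.4115, -0.1641, 0.0239]
tcp_rot: [-1.571, -0.116, 0.096]
contact_force: [-0.3, 1.3, 5.9]
gripper_width: 0.108
```

```bash
python3 -c "
from h import *
fr()
"
```

```text
t 9.68 tcp mm [ 411.5 -164.1   23.9] jaw hdg 97.75 down [ 0.0128 -0.0019 -0.9999] F [-0.29  1.31  5.95] T [ 0.47 -0.2   0.05] w 10.05 q6 -2.2
tcp frame x,y -30.1 3.0 edge x~ 49.9 Ff -1.33 Fn -0.11
```

Request:
drive_tool(increments=[[0.01,-0.15,0,0,0.5],[0,0,0,0,0.5]])

```text
clock: 9.93
tcp_pos: [0.4117, -0.1658, 0.0239]
tcp_rot: [-1.571, -0.116, 0.096]
contact_force: [0.2, 1.1, 6.4]
gripper_width: 0.105
```

```bash
python3 -c "
from h import *
fr()
"
```

```text
t 9.93 tcp mm [ 411.7 -165.8   23.9] jaw hdg 97.74 down [ 0.0129 -0.0017 -0.9999] F [0.18 1.1  6.42] T [ 0.47 -0.14  0.06] w 9.8 q6 -2.2
tcp frame x,y -28.5 2.9 edge x~ 51.5 Ff -1.07 Fn 0.33
```

Request:
drive_tool(increments=[[0.02,-0.15,0,0,0.5],[0.01,-0.1,0,0,0.5],[0,0,0,0,0.5]])

```text
clock: 10.3
tcp_pos: [0.412, -0.1672, 0.0239]
tcp_rot: [-1.569, -0.115, 0.095]
contact_force: [-0.9, 0.1, 5.6]
gripper_width: 0.107
```

```bash
python3 -c "
from h import *
fr()
"
```

```text
t 10.3 tcp mm [ 412.  -167.2   23.9] jaw hdg 97.67 down [ 1.260e-02  5.000e-04 -9.999e-01] F [-0.88  0.09  5.62] T [ 0.17 -0.18 -0.05] w 9.92 q6 -2.21
tcp frame x,y -27.0 3.0 edge x~ 53.0 Ff -0.21 Fn -0.86
```

Request:
drive_tool(increments=[[0.01,-0.2,0,0,0.5],[0,0,0,0,0.5]])

```text
clock: 10.55
tcp_pos: [0.4121, -0.1672, 0.024]
tcp_rot: [-1.565, -0.114, 0.094]
contact_force: [-1.5, -2.0, 5.2]
gripper_width: 0.106
```

```bash
python3 -c "
from h import *
fr()
p,d=env.snapshot('scene');np.save('pics/scene7p.npy',p);cv2.imwrite('pics/scene7c.png',cv2.resize(p[150:260,170:320],None,fx=5,fy=5,interpolation=cv2.INTER_CUBIC))
p,d=env.snapshot('top');cv2.imwrite('pics/top7c.png',cv2.resize(p[150:250,190:330],None,fx=5,fy=5,interpolation=cv2.INTER_CUBIC))
"
```

```text
t 10.55 tcp mm [ 412.1 -167.2   24. ] jaw hdg 97.59 down [ 0.0122  0.0038 -0.9999] F [-1.49 -2.03  5.15] T [-0.53 -0.12 -0.04] w 9.84 q6 -2.21
tcp frame x,y -27.0 3.1 edge x~ 53.0 Ff 1.82 Fn -1.75
```

View pics/scene7c.png

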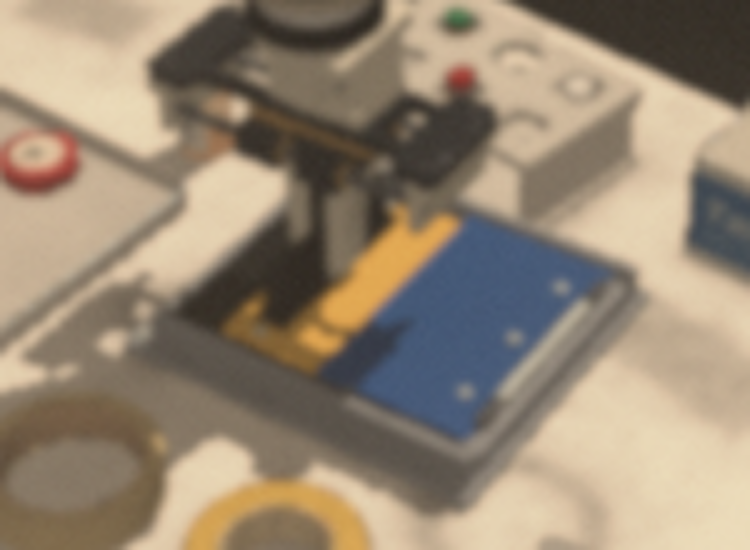

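View pics/top7c.png

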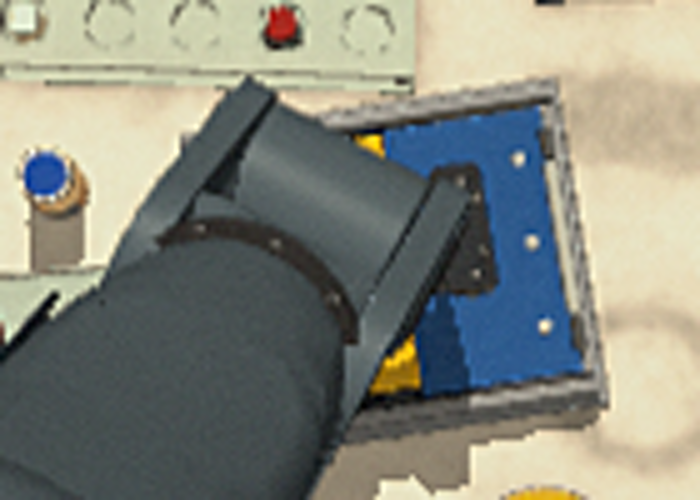

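The strip has stopped moving (y −167.2 with a further push): it is home against the stop. The lip line is unchanged and the strip square. Now press down.

Request:
drive_tool(increments=[[0,0,-0.2,0,0.5],[0,0,-0.2,0,0.5]])

```text
clock: 10.9
tcp_pos: [0.4122, -0.1672, 0.0209]
tcp_rot: [-1.565, -0.114, 0.094]
contact_force: [-11.1, 9.2, 49.9]
gripper_width: 0.102
```

```bash
python3 -c "
from h import *
fr()
"
```

```text
t 10.9 tcp mm [ 412.2 -167.2   20.9] jaw hdg 97.58 down [ 0.0124  0.0039 -0.9999] F [-11.1    9.23  49.94] T [1.16 1.45 0.04] w 9.51 q6 -2.21
tcp frame x,y -27.0 3.2 edge x~ 53.0 Ff -10.61 Fn -9.78
```

Seat bottomed (20.9 mm, as predicted about 21.3) with more push than needed; ease it.

Request:
drive_tool(increments=[[0,0,0.0,0,0.5],[0,0,-0.02,0,0.5]])

```text
clock: 11.15
tcp_pos: [0.4121, -0.1673, 0.0214]
tcp_rot: [-1.565, -0.114, 0.094]
contact_force: [-0.4, 4.7, 9.2]
gripper_width: 0.103
```

```bash
python3 -c "
from h import *
fr()
"
```

```text
t 11.15 tcp mm [ 412.1 -167.3   21.4] jaw hdg 97.58 down [ 0.0125  0.0038 -0.9999] F [-0.42  4.66  9.23] T [ 0.52 -0.11 -0.  ] w 9.59 q6 -2.21
tcp frame x,y -27.0 3.1 edge x~ 53.0 Ff -4.68 Fn 0.2
```

Request:
drive_tool(increments=[[0,0,-0.08,0,0.5]])

```text
clock: 11.28
tcp_pos: [0.4122, -0.1673, 0.0211]
tcp_rot: [-1.565, -0.114, 0.094]
contact_force: [-5.2, 5.3, 24.7]
gripper_width: 0.101
```

```bash
python3 -c "
from h import *
fr()
p,d=env.snapshot('scene');np.save('pics/scene8p.npy',p);cv2.imwrite('pics/scene8c.png',cv2.resize(p[150:260,170:320],None,fx=5,fy=5,interpolation=cv2.INTER_CUBIC))
fr()
"
```

```text
t 11.28 tcp mm [ 412.2 -167.3   21.1] jaw hdg 97.58 down [ 0.0127  0.0039 -0.9999] F [-5.16  5.27 24.7 ] T [0.75 0.49 0.06] w 9.36 q6 -2.21
tcp frame x,y -27.0 3.2 edge x~ 53.0 Ff -5.91 Fn -4.41
t 11.32 tcp mm [ 412.1 -167.3   21.2] jaw hdg 97.58 down [ 0.0126  0.0039 -0.9999] F [-3.64  4.68 16.79] T [0.65 0.3  0.06] w 9.5 q6 -2.21
tcp frame x,y -27.0 3.1 edge x~ 53.0 Ff -5.12 Fn -2.99
```

View pics/scene8c.png

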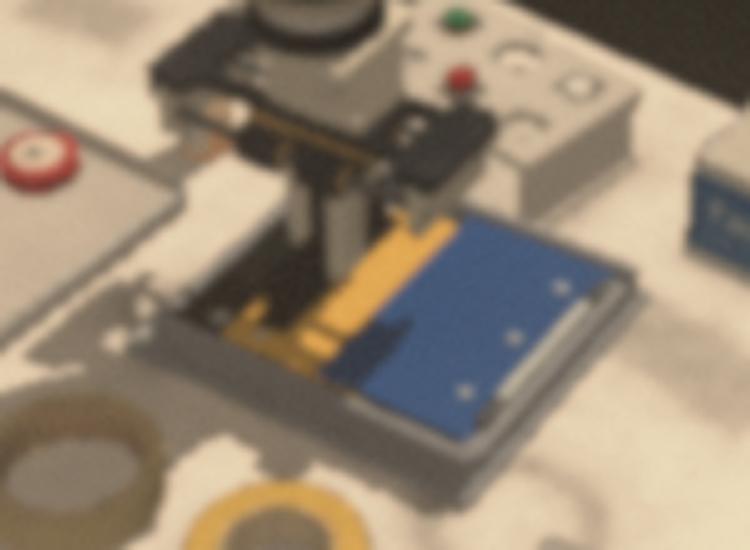

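The lap lip is still closed and the strip sits lower. Checking that the push holds steady.

```bash
python3 -c "
from h import *
for i in range(6):
    p,d=env.snapshot('top'); s=env.state(); print(s['clock'].__round__(2),s['contact_force'].round(1),(s['tcp_pos'][2]*1000).round(2))
P=cloud('top',d);h=cv2.cvtColor(p,cv2.COLOR_BGR2HSV);H,S,V=[h[...,i].astype(int) for i in range(3)]
m=(H>100)&(H<125)&(S>90);m[:175]=0;m[203:]=0;m[:,:188]=0;m[:,212:]=0
print('cap px',np.argwhere(m).mean(0))
p0=np.load('pics/top0p.npy');h=cv2.cvtColor(p0,cv2.COLOR_BGR2HSV);m=(h[...,0]>100)&(h[...,0]<125)&(h[...,1]>90);m[:175]=0;m[203:]=0;m[:,:188]=0;m[:,212:]=0
print('cap px0',np.argwhere(m).mean(0))
m=(H>100)&(H<125)&(S>120)&(V>70);m[:160]=0;m[245:]=0;m[:,:255]=0;m[:,320:]=0
print('lip top px', [(v,np.where(m[v])[0].min()) for v in (180,182,184,222,224,226)])
h=cv2.cvtColor(p0,cv2.COLOR_BGR2HSV);m=(h[...,0]>100)&(h[...,0]<125)&(h[...,1]>120)&(h[...,2]>70);m[:160]=0;m[245:]=0;m[:,:255]=0;m[:,320:]=0
print('lip0', [(v,np.where(m[v])[0].min()) for v in (180,182,184,222,224,226)])
"
```

```text
11.38 [-2.8  5.3 17.5] 21.17
11.43 [-3.1  4.2 16.6] 21.19
11.47 [-3.   4.3 16.7] 21.17
11.53 [-3.6  4.5 17.6] 21.18
11.57 [-4.1  4.5 17.7] 21.17
11.62 [-3.3  4.8 18. ] 21.16
cap px [184.61111111 198.38888889]
cap px0 [184.61111111 198.38888889]
lip top px [(180, np.int64(267)), (182, np.int64(269)), (184, np.int64(272)), (222, np.int64(274)), (224, np.int64(274)), (226, np.int64(275))]
lip0 [(180, np.int64(267)), (182, np.int64(268)), (184, np.int64(268)), (222, np.int64(274)), (224, np.int64(274)), (226, np.int64(275))]
```

```bash
python3 -c "
from h import *
env.job_done(); fr()"
```

```text
the job is handed in; nothing more can be done
the job is handed in; nothing more can be done
```

The strip is under the lap plate and against the stop. The seat is pressed down, and I handed the job in with the fingers still gripping and pushing. `job_done()` gives no verdict, so I can't confirm the result from here.

I gripped the strip by its upstand, carried it over the bottle and lowered it onto the seat. I then slid it under the lap plate under light pressure until it would not advance further.

Last checks before handing in:

| Check | Reading |
|---|---|
| Downward push | Steady at 17–18 N for the last 0.3 s |
| Seat travel | About 5.1 mm, worked out from tool height (21.2 mm against 26.3 mm expected with the seat up), so fully down |
| Squareness | Jaw heading within about 0.1° of the frame |
| Tilt | Tool tilt within about 0.005 rad of what it was when the strip lay flat at the grasp |
| Lap plate | Lip edge in the top view within 1 px of the start at five of six rows checked; the sixth is 4 px off, probably because the gripper partly hides it |
| Bottle | Cap at exactly the same pixel position as at the start |
| Check source | Looked unmoved in the pictures, but not measured |
| Lab timer | Not re-checked at the end; the arm never went near it |

Two readings to note:
- **Edge position:** the arm's reading puts the front edge at 53 mm, but the stop face is at 51 mm. I put this down to camera and grip error. The stop showed mainly as the strip no longer advancing. The sideways force while sliding was too noisy to show it, though about 5 N pushed back once the strip was pressed down.
- **Push peak:** the downward push briefly reached 50 N through the fingers when the seat bottomed. I eased it off straight away. The wrist limit is 120 N. I took the 40 N limit as applying to the arm and gripper body, not the fingers.

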